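# Gauge a guide bushing on the bench gauge

### The arm

A 6-joint arm with a two-finger parallel gripper is mounted at the origin on the work surface. World frame = base frame: x ahead of the robot, y to its left, z up, the work surface at z = 0. Lengths are in m, angles in rad, forces in N, time in s.
With the tool pointing down it reaches from about 0.375 to 0.825 m from the base axis. Payload 5.5 kg.
Tool frame: the origin (TCP) lies at the very end of the fingers, on their centre line; the grasp point (between the pads) lies 19 mm behind it; z points along the fingers, y is the line along which they close (so a half turn about z gives the same grasp; the last joint's range is limited). The gripper opens to 85 mm and grips with 20 to 120 N. Pads are 22 mm wide; open, the fingers measure 114 mm over their backs; the gripper's body (76 mm by 85 mm) begins 54 mm behind the grasp point. The pads swing forward as they close: fully open they stand 13 mm farther back than shut.
Start: joints at [-1.164, 0.314, -0.047, 1.21, 0, 1.571], TCP at [0.237, -0.551, 0.231] pointing down, gripper open.
Joint ranges: [-2.67, 2.67], [-0.69, 1.73], [-1.03, 1.25], [-2.08, 2.16], [-1.42, 1.45], [-3.14, 3.14]. Speed limits (rad/s): [2.39, 2.39, 3.01, 3.14, 3.14, 3.14].

### API

Orientations are given as a unit quaternion [x, y, z, w].
In Python, from plant import ctrl, claw, capture, order, finder, telemetry gives the robot as it stands. Calls block until the motion is done:
- ctrl.reach(position, orientation): joint-space move of the TCP to a pose.
- ctrl.move_straight(position, frame=None, v=0.15, until_force=None): straight line of the TCP; frame=None keeps the orientation; v is the mean speed in m/s. With until_force (N) it stops when the force on the tool has changed by that much, and returns True; else False.
- ctrl.movej(angles): joint-space move.
- claw.set_gripper(opening): opening from 0.0 (shut) to 1.0 (fully open); the grip force is fixed at half the most; returns when the fingers have stopped.
- ctrl.sleep(seconds).
- ctrl.ik(position, orientation): joint angles nearest the present ones, or None.
- capture(name): name is "side" or "top"; returns a dict with "frame" (420x560x3 uint8, red, green, blue), "fx", "fy", "cx", "cy" (pixels), "pose" (4x4, takes a point from camera to world coordinates). Camera axes: x right, y down, z forward; pixel columns grow to the right and rows downward; lengths in m; the calibration is good to about 2 mm. A picture is of the moment at which its call begins. There is no depth.
A pose or a line that the arm cannot do raises ctrl.PlanningError and nothing moves.
- order.sign_off(): hands the job in; it is judged then, once.
Trained networks look in the newest picture that a camera, given by its name, has taken for a name from the list of things; names that differ only in an ending like _2 or _b are one class to them, and where a whole thing is asked for, a point or a joint stands for the part that bears it (a point fixed in the world has none). Each returns a list of dicts, best first, with "confidence" (0 to 1); they miss things now and then, are a little off and sometimes report something else, mostly with a low value. They report only what shows in the picture. A call takes as long as a camera call.
- finder.find_in(target, camera): "extent" ([left, top, right, bottom] in pixels, round what is visible of it).
- finder.outline_of(target, camera): "pixels" (420x560 bool, what is visible of it) and "extent" ([left, top, right, bottom] in pixels, round what is visible of it).
- finder.place_of(target, camera): "point" ([column, row] in pixels: a listed point, or the origin of a listed thing).
Readings, each from a call of its own:
- telemetry.get_t(): time.
- telemetry.get_joint_pos(): joint angles.
- telemetry.get_joint_vel(): joint speeds.
- telemetry.get_joint_torque(): joint torques, N m.
- telemetry.get_ee_pos(): TCP position.
- telemetry.get_eef_rot(): TCP orientation.
- telemetry.get_ft_force(): force on the tool from outside, world axes, zero at the start.
- telemetry.get_wrist_torque(): the same for the moment, N m.
- telemetry.get_gripper_width(): opening from 0.0 (shut) to 1.0 (fully open).
- telemetry.get_gripper_force(): force on a finger pad.
Only numpy, scipy, OpenCV 4.12 (cv2) and the standard library are available. Lean on these libraries where they do the work, as an engineer would, in place of code of your own. Each camera call takes 0.05 s, during which the arm holds its last target. There are 200 camera calls.

### The job

Check the smaller of the two steel bushings in the black tray on the bench gauge: slide it down into the bore of the gauge block, keeping hold of it rather than dropping it, until its head sits flat on the block. Then gently close the gauge's sliding jaw until it touches the bushing's head, and leave it there. Leave the larger bushing and the other things on the bench where they are.

Things in the scene. Friction and masses are not known exactly. Their poses are not given: they have to be found in the camera images.
- bushing: the smaller steel flanged bushing, standing upright in the tray, wider head up; 58 mm tall: round shank 24 mm diameter and 30 mm long below, with a 2 mm chamfer round its foot, then a cylindrical head 32 mm diameter and 28 mm high with a blind dark recess in its top. Origin at the centre of its underside (foot), z up along its axis. 0.14 to 0.28 kg
- big_bushing: the larger steel bushing in the same tray, to be left alone (it does not fit): same heights, shank 30 mm, head 42 mm diameter. Origin at the centre of its foot. The two bushings stand 80 mm apart; which place each has changes
- tray: black open tray fixed to the bench, 110 mm (its x) by 180 mm (its y), walls 16 mm high, floor 4 mm thick; origin at the centre of its underside. The bushings stand on its floor about 40 mm either side of its centre along its y, so a grasp whose fingers close along its x has room
- gauge: bench gauge fixed to the bench. Origin on the bore axis at bench level, z up. Base plate 90 mm wide, along its y from -45 to +180 mm. At the origin an aluminium block 60 x 60 mm, top at 40 mm, with the vertical bore. A fixed jaw on the -y side: face 17 mm from the bore axis, 43 to 57 mm high (66 mm at its back). The sliding jaw comes from +y. Free along x above 40 mm
- bore (a point): centre of the bore's mouth, on the block's top face 40 mm above the bench; the bore is 25 mm in diameter, vertical and goes down 32 mm, so a 24 mm shank 30 mm long enters until the head's shoulder rests on the top face; its axes are those of the gauge
- slide (a joint): travel of the sliding jaw in m; 0 is fully open and it grows as the jaw moves along the gauge's -y towards the bore; the jaw face is (56 mm - travel) from the bore axis, so it meets the 32 mm head at about 0.040; end of travel 0.045. It starts at 0 to 0.018, slides with about 2.5 N of friction and stays where it is left
- jaw_face (a point): centre of the contact face of the sliding jaw's steel block, 50 mm above the bench; the block is 24 mm wide, 10 mm thick and from 43 to 57 mm high, and extends from this face to the gauge's +y; axes as the gauge's
- post_top (a point): centre of the top of the sliding jaw's upright aluminium grip post, 96 mm above the bench and 86 mm behind the jaw face (gauge +y); the post is 14 mm thick along the gauge's y, 22 mm along its x, and is free from 51 mm up to 96 mm. Hold or push it to move the jaw; its axes are those of the gauge
- dispenser: bystander: small blue dispenser bottle, 48 mm diameter, 110 mm tall; origin at the centre of its underside
- screwdriver: bystander: screwdriver lying on the bench; origin under it
- tape_roll: bystander: white tape roll lying flat, 70 mm outer diameter, 18 mm high; origin at the centre of its underside

How it is judged:
On the way, in this order (a step that is already met when the one before it is completed fails the run):
1. the smaller bushing is fully home in the bore, upright, its head on the block, with the sliding jaw still clear of it (z of bushing in the frame of bore below -0.0285 m and horizontal distance between bushing and bore below 0.003 m and angle between bushing's own z axis and vertical below 0.05 rad and value of joint slide below 0.036 m), for 0.2 s.
2. the sliding jaw is closed against the bushing's head (touching, or its face within 16.5 mm of the bushing's axis) ((contact force between slide and bushing above 0.2 N or horizontal distance between jaw_face and bushing below 0.0165 m)), for 0.05 s.
At the end, for the whole second after the job is handed in: Smaller bushing home in the bore (shoulder within 1.5 mm of the block, foot within 3 mm of the axis, tilt under 0.05 rad); jaw face within 18 mm of its axis (head radius 16); both at rest; larger bushing, dispenser, screwdriver and tape roll within 20 mm of where they were (z of bushing in the frame of bore below -0.0285 m and horizontal distance between bushing and bore below 0.003 m and angle between bushing's own z axis and vertical below 0.05 rad and horizontal distance between jaw_face and bushing below 0.018 m and linear speed of bushing below 0.02 m/s and velocity of joint slide between -0.01 and 0.01 m/s and distance of each of big_bushing, dispenser, screwdriver, tape_roll from where it was at the start of the episode below 0.02 m); the robot touches nothing.
It fails at once if the sliding jaw squeezes the bushing with more than 40 N (contact force between slide and bushing above 40 N).
It fails at once if the bushing is dropped into the bore (moves faster than 0.35 m/s there) (horizontal distance between bushing and bore below 0.01 m and z of bushing in the frame of bore below -0.002 m and linear speed of bushing above 0.35 m/s).
It fails at once if the larger bushing or another bystander is moved more than 30 mm (distance of any of big_bushing, dispenser, screwdriver, tape_roll from where it was at the start of the episode above 0.03 m).
It also fails if it takes over 58 s, if anything falls off the work surface, if the arm or the gripper's body presses on something with over 40 N, if the wrist force passes 120 N, or if a joint passes its speed limit or range.

## Working session

There is one attempt and no reset: what is moved stays moved. The work goes in short steps, each a Python script; the robot and the scene stay as the last script left them, time stands still between calls to the robot, and variables do not carry over. Pictures are saved under pics/ and viewed, at most 10 in all, crops included, and the job is handed in when it is done.

```bash
ls; mkdir -p pics; python3 - <<'E'
from plant import *
import cv2,numpy as np
for c in ["side","top"]:
    r=capture(c); cv2.imwrite(f"pics/{c}0.png",r["frame"][:,:,::-1])
    print(c,r["fx"],r["fy"],r["cx"],r["cy"],np.round(r["pose"],4).tolist())
    for n in ["bushing","big_bushing","tray","gauge","bore","jaw_face","post_top"]:
        print(n,[(np.round(d["point"],1).tolist(),round(d["confidence"],2)) for d in finder.place_of(n,c)], [(np.round(d["extent"]).tolist(),round(d["confidence"],2)) for d in finder.find_in(n,c)])
print(telemetry.get_t(),telemetry.get_eef_rot())
E
```

```text
pics
plant.py
side 475.52025217971124 475.52025217971124 286.6182880009375 208.2366798788392 [[-0.9756, -0.0915, 0.1996, 0.332], [-0.2187, 0.4885, -0.8447, 1.1911], [-0.0202, -0.8677, -0.4966, 0.7703], [0.0, 0.0, 0.0, 1.0]]
bushing [([301.5, 278.9], 0.51), ([309.8, 260.4], 0.48)] [([304.0, 241.0, 314.0, 265.0], 0.62), ([288.0, 260.0, 308.0, 283.0], 0.2)]
big_bushing [([299.7, 281.5], 0.66), ([316.6, 197.7], 0.52)] [([291.0, 259.0, 304.0, 281.0], 0.7), ([293.0, 185.0, 335.0, 238.0], 0.7)]
tray [([307.0, 272.5], 0.82)] [([273.0, 248.0, 333.0, 298.0], 0.79)]
gauge [([316.7, 208.5], 0.67)] [([292.0, 185.0, 337.0, 236.0], 0.57)]
bore [([320.9, 193.6], 0.89), ([322.1, 349.7], 0.36)] [([293.0, 184.0, 336.0, 237.0], 0.89), ([273.0, 248.0, 333.0, 296.0], 0.42)]
jaw_face [([316.2, 199.0], 0.63)] [([306.0, 198.0, 321.0, 226.0], 0.58)]
post_top [([321.9, 350.5], 0.58), ([310.3, 192.7], 0.57), ([318.9, 194.2], 0.15)] [([303.0, 196.0, 324.0, 227.0], 0.81)]
top 509.18819285745246 509.18819285745246 282.2515119488201 213.59525747261696 [[-0.0258, -0.969, 0.2457, 0.295], [-0.9997, 0.026, -0.0024, 0.031], [-0.004, -0.2457, -0.9693, 1.3439], [0.0, 0.0, 0.0, 1.0]]
bushing [([218.1, 255.7], 0.72), ([234.2, 257.9], 0.56)] [([222.0, 249.0, 238.0, 262.0], 0.61)]
big_bushing [([202.3, 252.6], 0.54)] [([189.0, 242.0, 209.0, 262.0], 0.58)]
tray [([218.8, 256.2], 0.62)] [([184.0, 232.0, 252.0, 282.0], 0.72)]
gauge [([350.5, 247.9], 0.77)] [([281.0, 231.0, 369.0, 265.0], 0.89)]
bore [([344.4, 244.0], 0.57)] [([277.0, 229.0, 367.0, 269.0], 0.76)]
jaw_face [([333.5, 245.5], 0.65)] [([293.0, 240.0, 336.0, 252.0], 0.81)]
post_top [([300.8, 239.4], 0.88), ([344.4, 244.5], 0.67)] [([292.0, 238.0, 337.0, 252.0], 0.82), ([431.0, 204.0, 460.0, 227.0], 0.3)]
1.5 [ 9.79389984e-01  2.01978361e-01 -5.70240477e-06  5.21492599e-06]
```

```bash
python3 - <<'E'
import cv2
a=cv2.imread("pics/side0.png")[150:350,230:400];b=cv2.imread("pics/top0.png")[210:300,170:390]
cv2.imwrite("pics/s1.png",cv2.resize(a,None,fx=3,fy=3,interpolation=cv2.INTER_CUBIC));cv2.imwrite("pics/t1.png",cv2.resize(b,None,fx=3.6,fy=3.6,interpolation=cv2.INTER_CUBIC))
E
```

```text
(no output)
```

View pics/s1.png

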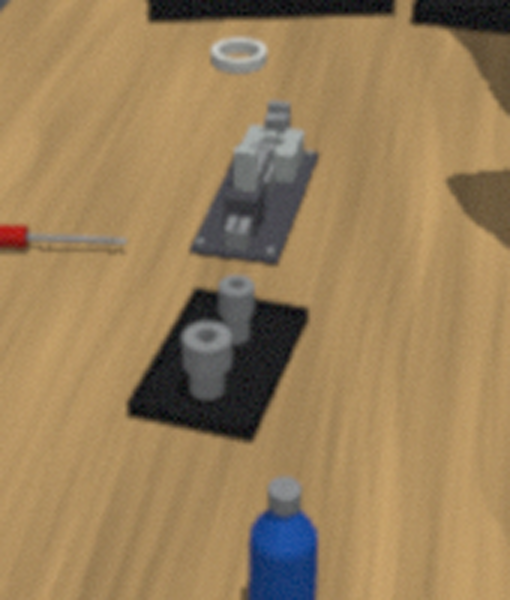

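View pics/t1.png

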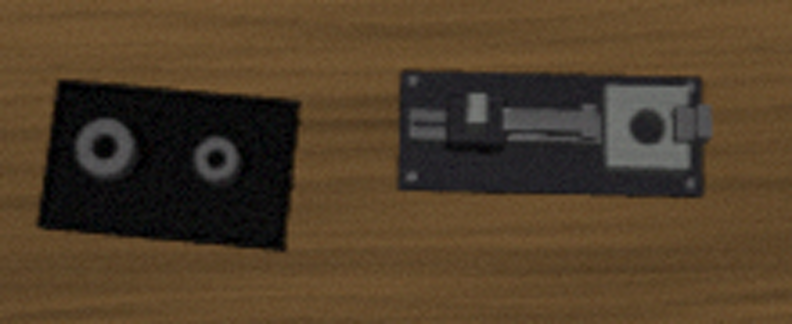

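View pics/top0.png

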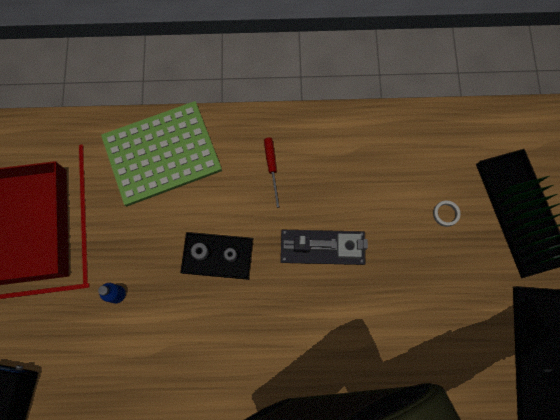

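The top view shows the small bushing's head at about (230,254), the big one at (199,251), the bore at (350,245) and the post at (302,240). The side view shows the small bushing at about (309,245), behind the big one at (299,262). The place_of results confuse the two bushings, so I'll refine these by sub-pixel image work.

```bash
cat > h.py <<'E'
import numpy as np,cv2
from plant import *
K={}
def cap(c,n=6):
    rs=[capture(c) for _ in range(n)]
    K[c]=rs[-1]; return np.mean([r["frame"].astype(float) for r in rs],0)
def ray(c,p):
    r=K[c]; d=r["pose"][:3,:3]@np.array([(p[0]-r["cx"])/r["fx"],(p[1]-r["cy"])/r["fy"],1]); return r["pose"][:3,3],d/np.linalg.norm(d)
def onz(c,p,z):
    o,d=ray(c,p); return o+d*(z-o[2])/d[2]
def tri(pt,ps):
    (a,d),(b,e)=ray("top",pt),ray("side",ps)
    s=np.linalg.lstsq(np.stack([d,-e],1),b-a,rcond=None)[0]
    u,v=a+s[0]*d,b+s[1]*e; return (u+v)/2,np.linalg.norm(u-v)
def proj(c,P):
    r=K[c]; q=r["pose"][:3,:3].T@(np.asarray(P)-r["pose"][:3,3]); return np.array([r["cx"]+r["fx"]*q[0]/q[2],r["cy"]+r["fy"]*q[1]/q[2]])
E
python3 - <<'E'
from h import *
T=cap("top",8);S=cap("side",8)
np.savez("avg.npz",T=T,S=S)
C=np.zeros((600,800,3),np.uint8)
def put(I,x0,y0,x1,y1,f,px,py):
    a=cv2.resize(np.clip(I[y0:y1,x0:x1,::-1]*1.3,0,255).astype(np.uint8),None,fx=f,fy=f,interpolation=cv2.INTER_CUBIC)
    for x in range(x0-x0%-10 if 0 else (x0+9)//10*10,x1,10): a[:6,(x-x0)*f]=(0,255,255)
    for y in range((y0+9)//10*10,y1,10): a[(y-y0)*f,:6]=(0,255,255)
    C[py:py+a.shape[0],px:px+a.shape[1]]=a
put(T,280,228,370,268,8,0,0)
put(T,184,232,252,280,5,0,330)
put(S,290,180,340,236,4,350,330)
put(S,285,236,330,290,4,560,330)
cv2.imwrite("pics/m.png",C)
E
```

```text
(no output)
```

View pics/m.png

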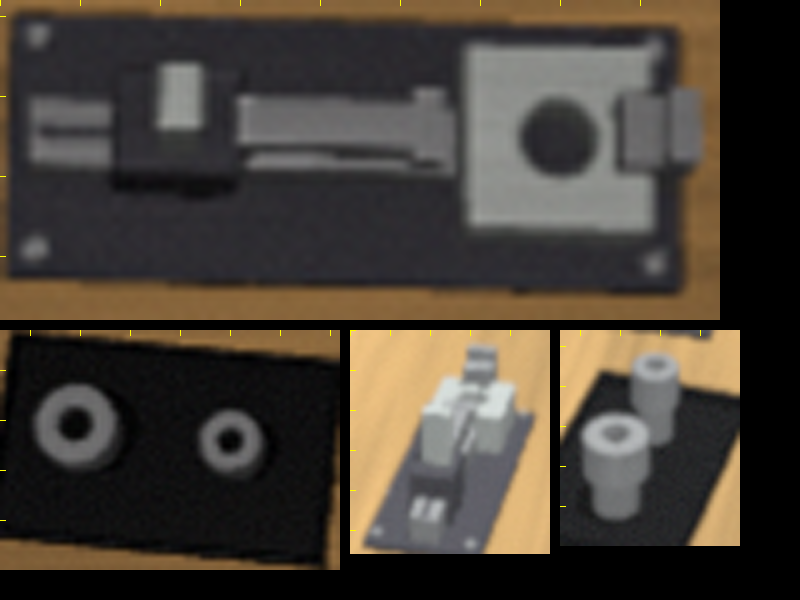

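The enlargement shows in the top view the bore ≈(349.5,244.8), post top ≈(302.5,240), small head ≈(229.7,253.7). In the side view the small head's top is ≈(308.6,244.9). I'll fit these at sub-pixel level.

```bash
cat > m.py <<'E'
from h import *
d=np.load("avg.npz");T=d["T"];S=d["S"];capture("top");K["top"]=capture("top");K["side"]=capture("side")
def fit(I,x0,y0,x1,y1,th,inv,seed,f=16):
    g=cv2.resize(I[y0:y1,x0:x1].mean(2),None,fx=f,fy=f,interpolation=cv2.INTER_CUBIC)
    b=((g<th) if inv else (g>th)).astype(np.uint8)
    cs,_=cv2.findContours(b,cv2.RETR_CCOMP,cv2.CHAIN_APPROX_NONE)
    s=((seed[0]-x0+.5)*f,(seed[1]-y0+.5)*f)
    cs=[c for c in cs if cv2.pointPolygonTest(c,s,False)>=0]
    c=max(cs,key=cv2.contourArea)
    tr=lambda p:((np.asarray(p)+.5)/f-.5+[x0,y0])
    return tr(c[:,0,:]),tr
def ell(p):
    e=cv2.fitEllipse(p.astype(np.float32)); return np.array(e[0]),e[1]
for th in (70,85,100):
    p,_=fit(T,342,237,357,253,th,True,(349.5,244.8)); c,ax=ell(p)
    q=np.array([onz("top",x,.04) for x in p]); print("bore",th,c,np.array(ax),onz("top",c,.04),np.ptp(q,axis=0)[:2])
for th in (45,60,75):
  for nm,s in (("small",(229.7,253.7)),("big",(199,251))):
    try:
        p,_=fit(T,int(s[0])-11,int(s[1])-11,int(s[0])+12,int(s[1])+12,th,False,s)
        c,ax=ell(p);q=np.array([onz("top",x,.062) for x in p]); print(nm,th,c,np.array(ax),onz("top",c,.062),np.ptp(q,axis=0)[:2])
        p,_=fit(T,int(s[0])-11,int(s[1])-11,int(s[0])+12,int(s[1])+12,th,True,s)
        p=p[np.hypot(*(p-s).T)<6]; c,ax=ell(p); print("  recess",c,np.array(ax),onz("top",c,.062))
    except Exception as e: print(nm,th,e)
print("tri small",tri((229.6,253.6),(308.6,244.9)))
# block top, post top, base plate, tray rects
for nm,bx,th,inv,s,z in (("block",(333,229,366,262),105,False,(341,236),.04),("post",(296,233,309,247),115,False,(302.5,240),.096)):
    p,_=fit(T,*bx,th,inv,s); q=np.array([onz("top",x,z)[:2] for x in p]).astype(np.float32)
    print(nm,cv2.minAreaRect(q))
for nm,bx,s,z in (("base",(274,222,376,272),(310,257),.006),("tray",(176,224,260,288),(215,262),.016)):
    # dark vs wood: use red channel
    R=np.repeat(T[:,:,:1]-T[:,:,2:],3,2)
    p,_=fit(R,*bx,20,True,s); q=np.array([onz("top",x,z)[:2] for x in p]).astype(np.float32)
    print(nm,cv2.minAreaRect(q))
E
python3 m.py
```

```text
bore 70 [349.36325073 244.85064697] [9.35262012 9.80078888] [ 0.53705912 -0.14459083  0.04      ] [0.02535994 0.02511434]
bore 85 [349.36959839 244.81091309] [10.03350449 10.46583843] [ 0.53716349 -0.14461342  0.04      ] [0.02716578 0.0269007 ]
bore 100 [349.38323975 244.76295471] [10.87992764 11.27439976] [ 0.53728907 -0.14465622  0.04      ] [0.02938494 0.02926985]
small 45 [229.60287476 253.74806213] [12.10184479 12.28052711] [0.51807389 0.16451723 0.062     ] [0.03176336 0.03122306]
small 45 OpenCV(4.12.0) /io/opencv/modules/imgproc/src/shapedescr.cpp:361: error: (-201:Incorrect size of input array) There should be at least 5 points to fit the ellipse in function 'fitEllipseNoDirect'

big 45 [198.61001587 250.49993896] [15.86813259 16.26618195] [0.52855598 0.24361593 0.062     ] [0.04196735 0.04167237]
big 45 OpenCV(4.12.0) /io/opencv/modules/imgproc/src/shapedescr.cpp:361: error: (-201:Incorrect size of input array) There should be at least 5 points to fit the ellipse in function 'fitEllipseNoDirect'

small 60 [229.58883667 253.66506958] [11.24367619 11.49545956] [0.51828875 0.
[... 1071 characters left out ...]
/src/shapedescr.cpp:361: error: (-201:Incorrect size of input array) There should be at least 5 points to fit the ellipse in function 'fitEllipseNoDirect'

tri small (array([0.51790411, 0.16455071, 0.06127583]), np.float64(0.001337617535583687))
block ((0.5377994179725647, -0.1448182612657547), (0.056002598255872726, 0.05768592283129692), 86.6860580444336)
post ((0.5420346260070801, -0.021329207345843315), (0.0006236852495931089, 0.0007967700948938727), 87.96150207519531)
base ((0.5402386784553528, -0.08073681592941284), (0.2313789427280426, 0.09053406864404678), 87.11539459228516)
tray ((0.5231743454933167, 0.20321139693260193), (0.18097048997879028, 0.11120131611824036), 83.24797058105469)
```

```bash
cat >> h.py <<'E'
from scipy.spatial.transform import Rotation as R
def quat(th):
    c,s=np.cos(th),np.sin(th); return R.from_matrix(np.array([[-s,c,0],[c,s,0],[0,0,-1]]).T.copy() if 0 else np.column_stack([[-s,c,0],[c,s,0],[0,0,-1]])).as_quat()
B=np.array([.5182,.1645]); H=np.array([.5371,-.1446]); GY=np.radians(-2.9); TY=np.radians(-6.75)
st=lambda: print("t %.2f"%telemetry.get_t(),np.round(telemetry.get_ee_pos(),4),np.round(telemetry.get_ft_force(),1),"w %.3f f %.1f"%(telemetry.get_gripper_width(),telemetry.get_gripper_force()))
E
python3 - <<'E'
from h import *
for k in (0,np.pi):
  for p,t in ((B,TY),(H,GY)):
    j=ctrl.ik([*p,.2],quat(t+k)); print(k,None if j is None else np.round(j,2))
K["top"]=capture("top"); print("post",onz("top",(302.4,239.6),.096)-np.array([*H,0]))
st()
E
```

```text
0 [ 0.31  0.22 -0.24  1.11  0.    2.  ]
0 [-0.26  0.25 -0.21  1.12  0.    1.36]
3.141592653589793 [ 0.31  0.22 -0.24  1.11  0.   -1.15]
3.141592653589793 [-0.26  0.25 -0.21  1.12  0.   -1.78]
post [0.00596748 0.12387376 0.096     ]
t 2.50 [ 0.2374 -0.551   0.2313] [-0.1 -0.3  1.3] w 0.999 f 0.0
```

```bash
python3 - <<'E'
from h import *
ctrl.reach([*B,.16],quat(TY)); st()
print(ctrl.move_straight([*B,.0365],v=.12,until_force=10)); st()
claw.set_gripper(0.0); st()
ctrl.move_straight([*B,.15],v=.12); st()
f=capture("side")["frame"]; K["side"]=capture("side")
cv2.imwrite("pics/g.png",cv2.resize(f[170:300,230:390,::-1],None,fx=5,fy=4.5,interpolation=cv2.INTER_CUBIC))
E
```

```text
t 5.22 [0.5185 0.1638 0.1601] [0.4 0.2 0.2] w 1.001 f 0.0
False
t 6.41 [0.5188 0.1647 0.0372] [-0.1 -0.2  0.2] w 1.000 f 0.0
t 6.96 [0.5186 0.1646 0.037 ] [-0.  -0.2  4.3] w 0.352 f 59.0
t 8.06 [0.5175 0.1643 0.1491] [ 0.3  1.1 -2.3] w 0.352 f 59.4
```

View pics/g.png

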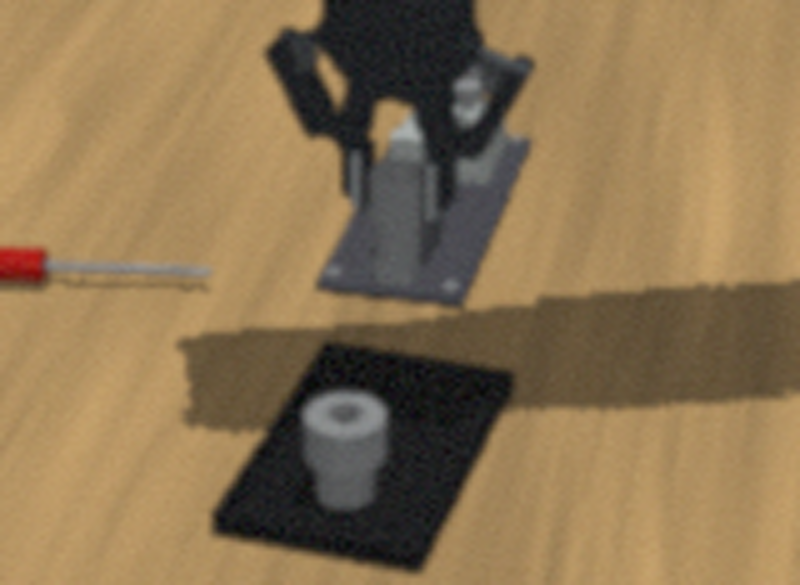

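The side view shows the bushing held upright between the pads, with the big one untouched at about (345,410) in the crop. Next I'll move over the bore and feel it down.

```bash
python3 - <<'E'
from h import *
ctrl.reach([*H,.15],quat(GY)); st()
ctrl.move_straight([*H,.085],v=.1); ctrl.sleep(.3); st()
f=capture("side")["frame"]; K["side"]=capture("side")
print(ctrl.move_straight([*H,.0425],v=.03,until_force=12)); st()
g=capture("side")["frame"]
cv2.imwrite("pics/i.png",np.hstack([cv2.resize(x[150:240,280:360,::-1],None,fx=5,fy=5,interpolation=cv2.INTER_CUBIC) for x in (f,g)]))
E
```

```text
t 9.34 [ 0.5372 -0.1437  0.1499] [-0.1  0.  -1.4] w 0.352 f 59.4
t 10.44 [ 0.5375 -0.1447  0.0856] [-0.8 -0.3 -2.9] w 0.356 f 59.4
False
t 12.11 [ 0.5374 -0.1447  0.0431] [-1.7 -0.7  5.6] w 0.354 f 60.3
```

View pics/i.png

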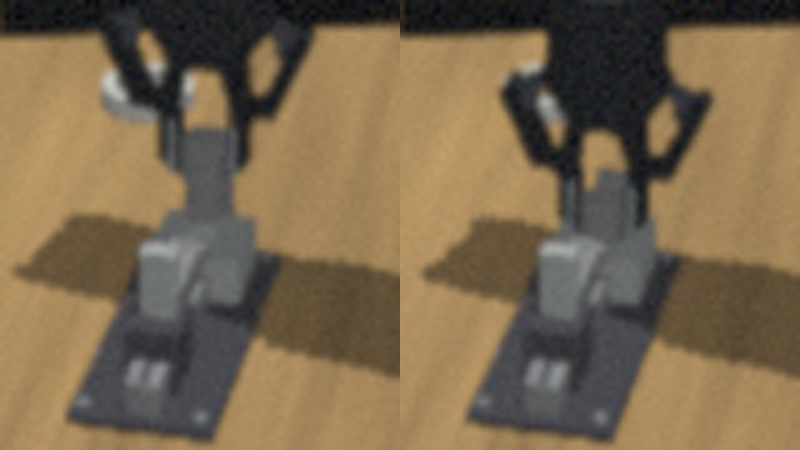

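The right half shows the head down at block level between the pads, so the shank went into the bore. I'll press to confirm it is seated, then release and look.

```bash
python3 - <<'E'
from h import *
print(ctrl.move_straight([*H,.0405],v=.01,until_force=10)); st()
ctrl.sleep(.2); st()
claw.set_gripper(0.75); st()
ctrl.move_straight([*H,.17],v=.12); st()
# clear of the top view
P=H+.1245*np.array([-np.sin(GY),np.cos(GY)])
ctrl.reach([.40,.05,.25],quat(GY)); st()
T=cap("top",4);S=cap("side",4)
a=np.clip(T[228:268,280:370,::-1]*1.3,0,255).astype(np.uint8);b=S[165:240,280:350,::-1].astype(np.uint8)
C=np.zeros((600,720,3),np.uint8);C[:320]=cv2.resize(a,None,fx=8,fy=8,interpolation=cv2.INTER_CUBIC);C[320:320+280,:261]=cv2.resize(b,(261,280),interpolation=cv2.INTER_CUBIC)
cv2.imwrite("pics/j.png",C); np.savez("avg2.npz",T=T,S=S)
E
```

```text
True
t 12.37 [ 0.5373 -0.1448  0.0431] [-0.4  0.2  6.7] w 0.351 f 60.2
t 12.57 [ 0.5374 -0.1448  0.0431] [-0.4  0.5  6.1] w 0.356 f 60.2
t 12.99 [ 0.5367 -0.1447  0.0421] [-0.2 -0.7 -0.8] w 0.748 f 0.0
t 14.21 [ 0.5365 -0.1444  0.1692] [ 0.1 -0.6  0.6] w 0.751 f 0.0
t 15.19 [0.4006 0.0496 0.2497] [-0.7 -0.3  0.1] w 0.750 f 0.0
```

View pics/j.png

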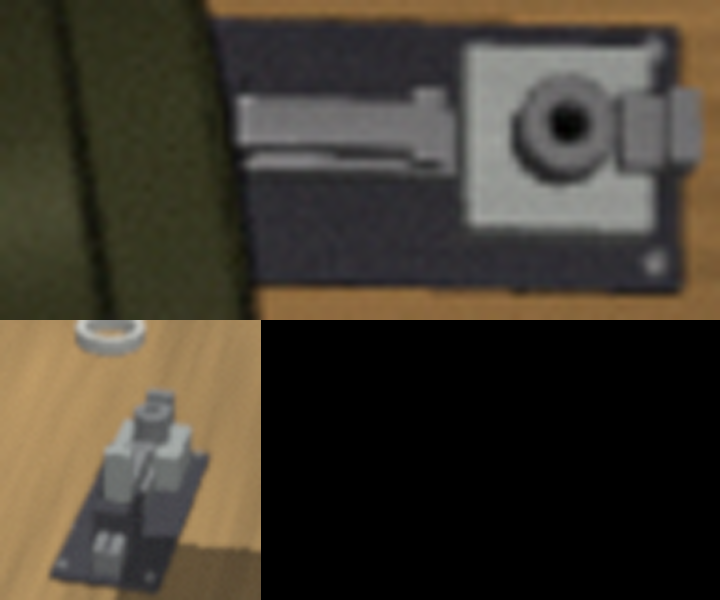

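Bushing seated: the seating stop was at z 0.0431 as predicted, and the top view shows the head centred over the bore at crop (567,120), beside the fixed jaw. Next I'll push the post gently with shut fingers.

```bash
python3 - <<'E'
from h import *
K["top"]=capture("top");K["side"]=capture("side")
print("expect head top",proj("top",[*H,.068])-[280,228],proj("side",[*H,.068])-[280,165])
u=np.array([-np.sin(GY),np.cos(GY)]); at=lambda d,z:[*(H+d*u),z]
claw.set_gripper(0.0)
ctrl.reach(at(.155,.16),quat(GY)); st()
print(ctrl.move_straight(at(.155,.070),v=.1,until_force=10)); ctrl.sleep(.3); st()
r=ctrl.move_straight(at(.112,.070),v=.015,until_force=8); print(r); st()
p=np.array(telemetry.get_ee_pos())[:2]-H; print("along",p@u)
E
```

```text
expect head top [70.72649703 14.78728314] [39.87371289 23.84265593]
t 17.05 [0.544  0.0104 0.1601] [-0.1  0.  -0. ] w -0.001 f 0.0
False
t 18.40 [0.5452 0.0102 0.0704] [-0.8 -0.  -0.2] w -0.002 f 0.0
True
t 20.61 [ 0.5428 -0.0265  0.0697] [ 0.3  0.7 -0.1] w -0.005 f 0.2
along 0.1182483779320491
```

```bash
python3 - <<'E'
from h import *
u=np.array([-np.sin(GY),np.cos(GY)]); at=lambda d,z:[*(H+d*u),z]
ctrl.move_straight(at(.155,.070),v=.08); ctrl.move_straight(at(.155,.2),v=.15)
ctrl.movej([-1.164,.314,-.047,1.21,0,1.571]); st()
T=cap("top",6);S=cap("side",4)
C=np.zeros((600,720,3),np.uint8)
C[:320]=cv2.resize(np.clip(T[228:268,280:370,::-1]*1.3,0,255).astype(np.uint8),None,fx=8,fy=8,interpolation=cv2.INTER_CUBIC)
C[320:,:261]=cv2.resize(S[165:240,280:350,::-1].astype(np.uint8),(261,280),interpolation=cv2.INTER_CUBIC)
C[320:,270:]=cv2.resize(T[::,:,::-1].astype(np.uint8),(450,280))
cv2.imwrite("pics/k.png",C)
for d in (.099,.102,.105): print(d,(proj("top",at(d,.096))-[280,228]+.5)*8)
E
```

```text
t 24.51 [ 0.2383 -0.5507  0.231 ] [-0.2 -1.  -0.3] w 0.005 f 0.0
0.099 [263.42742985  97.72424882]
0.102 [253.80681439  97.4974252 ]
0.105 [244.18665262  97.27061227]
```

View pics/k.png

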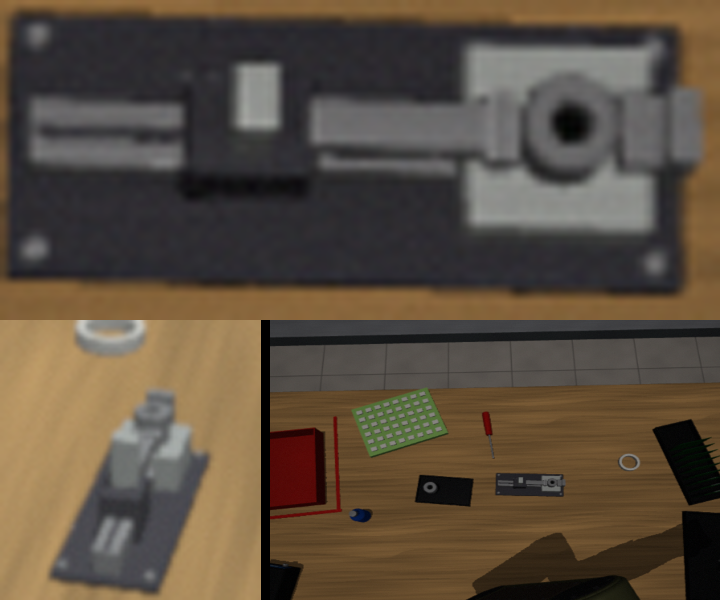

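The picture shows the jaw face (crop x≈520) against the head, and the post at (257,97), which fits a travel of about 0.040. The other things on the bench have not moved.

```bash
python3 -c "
from plant import *
print(order.sign_off())"
```

```text
the job is handed in; nothing more can be done
None
```

I handed the job in, with no verdict returned: the smaller bushing is seated in the bore, the sliding jaw is closed against its head (it stopped on contact force), and in the last picture nothing else on the bench had moved.

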